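Weigh the six-sided honey jar on the spring scale

ROBOT

A 6-joint arm with a two-finger parallel gripper is mounted at the origin on the work surface. World frame = base frame: x ahead of the robot, y to its left, z up, the work surface at z = 0. Lengths are in m, angles in degrees, forces in N, time in s.
With the tool pointing down it reaches from about 0.375 to 0.9 m from the base axis. Payload 3.1 kg.
Tool frame: the origin (TCP) lies at the very end of the fingers, on their centre line; the grasp point (between the pads) lies 19 mm behind it; z points along the fingers, y is the direction in which the jaws open and shut (so a half turn about z gives the same grasp; the last joint's range is limited). The gripper opens to 87 mm and grips with 3 to 60 N. Pads are 19 mm wide; open, the fingers measure 117 mm over their backs; the gripper's body (75 mm by 190 mm) begins 51 mm behind the grasp point.
Start: joints at [-84.311, 30.224, 82.088, -0, 67.689, -10.227], TCP at [0.171, -0.601, 0.223] pointing down, gripper open.
Joint ranges: [-176.69, 176.69], [-43.24, 126.21], [12.49, 139.97], [-82, 262], [0, 151.66], [-163.58, 163.58]. Speed limits (degrees/s): [159.86, 159.86, 180, 180, 180, 180].

INTERFACE

Orientations are given as a 3x3 rotation matrix whose columns are the frame's x, y, z axes.
In Python, from rig import readout, capture, camera_model, bot, spot_in, regions_of gives the robot as it stands.
- The arm moves only by the tool send_rows, never from a script. Its argument "moves" is a list that holds one entry, the list of rows, each a list of 7 numbers: the turn, a rotation vector about the tool's x, y, z in degrees, then the shift along the tool's x, y, z in cm, then the opening, from -1 (shut) to 1 (fully open). A call has exactly 5 rows; each row shifts and turns the commanded pose from where the row before left it, along the tool's axes as they then stand; what a row does not reach is not made up. A row lasts 1/10 s, in which the tool goes at most 50 mm and 8.59 degrees, less where a joint would pass 70% of its speed; a pose out of reach is approached as far as the arm can. A call with a gripper value outside its range is refused whole. The fingers move at their own pace and stop on an object; the grip force is fixed at half the most. Time passes only in rows, so rows that do not move let the fingers close, or fill a call up. It gives the time, the measured TCP pose, the force and the opening at its end, in the units of the state.
- readout.read_state(): the state, without advancing time (a new reading comes with each control period).
- capture(name): name is "scene" or "top" or "wrist"; returns the picture (420x560x3 uint8, blue, green, red); there is no depth.
- camera_model(name): a dict with "camera_matrix" (3x3 intrinsics, pixels), "k1" (the pictures are not rectified: a ray, as slopes to the right and down, at radius r is drawn at 1 + k1 r^2 times it, then the intrinsics apply), "pose" (4x4, takes a point from camera to world coordinates). Camera axes: x right, y up, looking along -z (the intrinsics and any distortion apply to the point x, -y, -z); pixel columns grow to the right and rows downward; lengths in m; the calibration is good to about 2 mm. A picture is of the moment at which its call begins: read the wrist's pose just before it. camera_model takes no time and is no camera call; for the wrist camera it gives the pose at the moment of the call.
- bot.hand_in(): hands the job in, once; it reports no verdict.
Trained networks look in the newest picture that a camera, given by its name, has taken for a name from the list of things; names that differ only in an ending like _2 or _b are one class to them, and where a whole thing is asked for, a point or a joint stands for the part that bears it (a point fixed in the world has none). Each returns a list of dicts, best first, with "p" (0 to 1); they miss things now and then, are a little off and sometimes report something else, mostly with a low value. They report only what shows in the picture. A call takes as long as a camera call.
- spot_in(camera, thing): "location" ([x, y, z] in m, in world coordinates, good to about 4 mm: the middle of the surface that is visible of it).
- regions_of(camera, thing): "mask" (420x560 bool, what is visible of it).
The state is a dict: "time_s": time; "joint_positions": joint angles; "qvel": joint speeds; "tau": joint torques, N m; "position": TCP position; "tcp_rot": TCP orientation; "force": force on the tool from outside, world axes, zero at the start; "moment": the same for the moment, N m; "opening": opening from 0.0 (shut) to 1.0 (fully open).
Only numpy, scipy, OpenCV 4.12 (cv2) and the standard library are available. Lean on these libraries where they do the work, as an engineer would, in place of code of your own. Each camera call takes 0.05 s, during which the arm holds its last target. There are 200 camera calls.

TASK

Weigh the six-sided honey jar: take it by the wooden grip on its wire bail, hang the bail in the dip of the spring scale's hook, and ease it down so that the hook sinks without hitting the bottom of its travel. Let go and leave it hanging free and upright until hook and jar have settled. Leave the round jar with the same kind of bail standing where it is.

Things in the scene. Friction and masses are not known exactly. Their poses are not given: they have to be found in the camera images.
- hex_jar: Six-sided amber jar, 81 mm wide; round lid, top 88 mm up, 0.44-0.66 kg. Origin: underside centre, z up. Fixed rigid 6 mm wire bail in its y-z plane: inverted V, peak on the axis with underside 162 mm up, falling 27 mm to the uprights at y = +-41 mm. Above the peak a square wooden grip, 22 x 22 mm, 172-227 mm up: hold at 200, fingers closing along y. Hook goes through under the peak along x, either way.
- round_jar: A bystander to leave alone: slim round amber jar, 54 mm across, 122 mm high with its black lid, with the same kind of wire bail (82 mm wide) and wooden grip (top 260 mm up). Origin: centre of its underside. One of the two bailed jars stands left of the scale, the other right of it, either way round.
- hook_seat (a point): Bottom of the V dip (upper side of the 8 mm rod) in the scale's steel hook, 250 mm up unloaded; sinks with the hook. z up; +x runs along the hook to the column (face 113 mm away, top 288 mm up; base plate 150 x 160 x 12 mm). Free tip 31 mm away at -x, its top 20 mm above the seat; the rod at +x rises 18 mm. Bring the bail over the tip from -x, its peak 35 mm above the seat, then lower it in.
- hook (a joint): How far the sprung hook has sunk (m): 0 unloaded, at its upper stop; 0.060 at the bottom of its travel. Spring 160 N/m, light damping (2.5 N s/m), so it bobs a second or two; the first 0.6 N do not move it. The jar's weight sinks it 0.023 to 0.037 at rest, the jar then hanging about 50 to 65 mm above the counter.

How it is judged (in metres and radians):
On the way, in this order (a step that is already met when the one before it is completed fails the run):
1. the six-sided jar is lifted clear of the counter (height (world z) of hex_jar above 0.04 m), for 0.1 s.
2. the peak of its bail rests in the dip of the hook and the hook has sunk at least 15 mm (x of hook_seat in the frame of hex_jar between -0.015 and 0.015 m and y of hook_seat in the frame of hex_jar between -0.015 and 0.015 m and z of hook_seat in the frame of hex_jar between 0.145 and 0.175 m and value of joint hook above 0.015 m), for 0.2 s.
At the end, for the whole second after the job is handed in: The six-sided jar hangs at rest on the hook: seat within 15 mm of the jar axis in its x and y and 145 to 175 mm above its underside; hook sunk over 15 mm; tilt under 10 degrees; 20 mm off the counter; under 30 mm/s, 0.4 rad/s, hook under 20 mm/s; round jar within 30 mm of its start (all of step 2 and angle between hex_jar's own z axis and vertical below 0.175 rad and height (world z) of hex_jar above 0.02 m and linear speed of hex_jar below 0.03 m/s and angular speed of hex_jar below 0.4 rad/s and velocity of joint hook between -0.02 and 0.02 m/s and distance of round_jar from where it was at the start of the episode below 0.03 m); the robot touches nothing.
It fails at once if the hook is driven or dropped to the bottom of its travel (sinks more than 57 mm) (value of joint hook above 0.057 m).
It fails at once if the round jar is moved by more than 30 mm or tipped by more than 20 degrees (distance of round_jar from where it was at the start of the episode above 0.03 m or angle between round_jar's own z axis and vertical above 0.35 rad).
It also fails if it takes over 51 s, if anything falls off the work surface, if the arm or the gripper's body presses on something with over 40 N, if the wrist force passes 120 N, or if a joint passes its speed limit or range.

## Working session

There is one attempt and no reset: what is moved stays moved. The work goes in short steps, Python scripts to look and compute and a tool call to move; the robot and the scene stay as the last step left them, time stands still between calls to the robot, and variables do not carry over. Pictures are saved under pics/ and viewed, about 8 in all and at most 12, crops included, and the job is handed in when it is done.

Besides the shell and the picture viewer there is one more tool, called after ">>>" by a JSON object that holds its "api" and its "payload". send_rows: Moves the arm, as the interface text tells. Its arguments: {"type":"object","properties":{"moves":{"type":"array","items":{"type":"array","items":{"type":"array","items":{"type":"number"}}}}},"required":["moves"]}

```bash
mkdir -p pics; ls
python3 - <<'E'
from rig import *
import cv2,numpy as np
s=readout.read_state();print(s['time_s'],s['position'],s['tcp_rot'],s['opening'])
for c in ['scene','top']:
    im=capture(c);cv2.imwrite(f'pics/{c}0.png',im)
    for t in ['hex_jar','round_jar','hook_seat','hook']:
        r=spot_in(c,t);print(c,t,[(np.round(q['location'],3),round(q['p'],2)) for q in r[:3]])
E
```

```text
pics
0.0 [ 0.17136872 -0.60028245  0.22157661] [[ 9.61659566e-01  2.74245924e-01 -2.29378369e-04]
 [ 2.74245771e-01 -9.61657230e-01  2.15168594e-03]
 [ 3.69507731e-04 -2.13209541e-03 -9.99997659e-01]] 0.9975501528128452
scene hex_jar [(array([ 0.512, -0.348,  0.079]), 0.79)]
scene round_jar [(array([0.514, 0.296, 0.121]), 0.71)]
scene hook_seat [(array([ 0.576, -0.02 ,  0.26 ]), 0.56)]
scene hook [(array([ 0.573, -0.018,  0.266]), 0.55)]
top hex_jar [(array([ 0.498, -0.344,  0.085]), 0.82)]
top round_jar [(array([0.497, 0.291, 0.121]), 0.74), (array([ 0.591, -0.025,  0.264]), 0.38)]
top hook_seat [(array([ 0.591, -0.026,  0.262]), 0.56)]
top hook []
```

View pics/scene0.png

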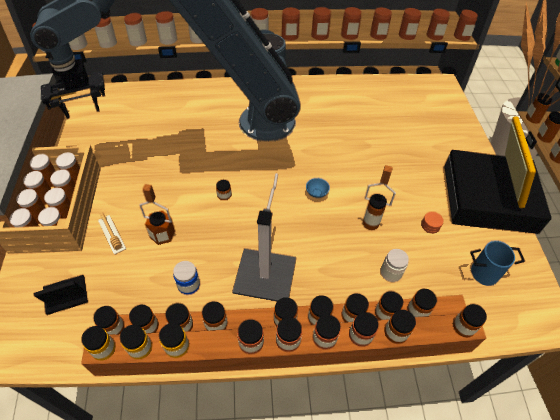

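View pics/top0.png

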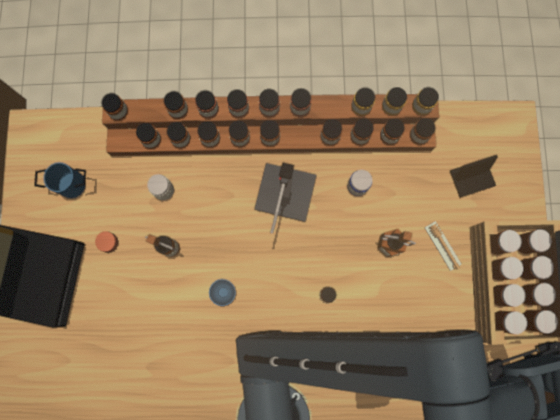

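The six-sided jar is on the right (y<0), at about (397,242) in top and (158,228) in scene. The round jar is on the left at (165,246) in top. The scale's hook points toward the robot, with its column at about (286,170). I'll zoom in for the hook axis and the bail orientation.

```bash
cat > h.py <<'E'
import numpy as np,cv2
from rig import *
def ray(cam,px,M=None):
    m=M or camera_model(cam);K=np.array(m['camera_matrix']);P=np.array(m['pose'])
    d=(np.array(px,float)-K[:2,2])/[K[0,0],K[1,1]]
    u=d.copy()
    for _ in range(20): u=d/(1+m['k1']*(u@u))
    v=P[:3,:3]@np.array([u[0],-u[1],-1]);return P[:3,3],v
def at_z(cam,px,z,M=None):
    o,v=ray(cam,px,M);return o+v*(z-o[2])/v[2]
def proj(cam,X,M=None):
    m=M or camera_model(cam);K=np.array(m['camera_matrix']);P=np.array(m['pose'])
    c=P[:3,:3].T@(np.array(X)-P[:3,3]);u=np.array([c[0],-c[1]])/-c[2]
    u=u*(1+m['k1']*(u@u));return K[:2,:2]@u+K[:2,2]
def tri(a,pa,b,pb):
    o1,v1=ray(a,pa);o2,v2=ray(b,pb)
    s=np.linalg.lstsq(np.c_[v1,-v2],o2-o1,rcond=None)[0]
    p,q=o1+v1*s[0],o2+v2*s[1];return (p+q)/2,np.linalg.norm(p-q)
E
python3 - <<'E'
import cv2,numpy as np
t=cv2.imread('pics/top0.png');s=cv2.imread('pics/scene0.png')
def c(im,x,y,w,h,k=4): return cv2.resize(im[y:y+h,x:x+w],(w*k,h*k),interpolation=cv2.INTER_CUBIC)
a=np.hstack([c(t,250,155,100,75),c(t,360,205,100,75)])
b=np.hstack([c(s,225,165,100,75),c(s,115,170,100,75)])
cv2.imwrite('pics/crop1.png',np.vstack([a,b]))
E
```

```text
(no output)
```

View pics/crop1.png

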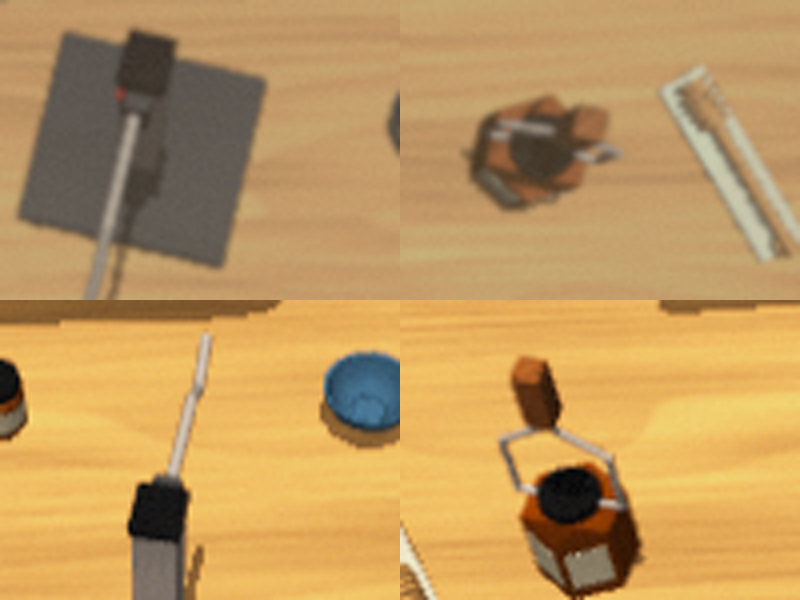

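Run:
```python
from h import *
T=lambda x,y:(250+x/4,155+y/4); TJ=lambda x,y:(360+(x-400)/4,205+y/4)
S=lambda x,y:(225+x/4,165+(y-300)/4); SJ=lambda x,y:(115+(x-400)/4,170+(y-300)/4)
c=np.array([at_z('top',T(*p),.012)[:2] for p in [(65,32),(265,80),(222,267),(20,217)]])
print('plate',c.round(3),c.mean(0),'sides',[np.linalg.norm(c[i]-c[(i+1)%4]).round(3) for i in range(4)])
for i,j in((3,0),(2,1),(1,0),(2,3)):
    d=c[j]-c[i];print(np.degrees(np.arctan2(d[1],d[0])))
k=at_z('scene',S(197,385),.25);print('kink',k,'top px',proj('top',k),'tip',at_z('scene',S(207,333),.268))
r=at_z('scene',S(173,475),.266);print('rod at column',r, at_z('top',T(133,105),.266))
a=at_z('scene',SJ(502,438),.138);b=at_z('scene',SJ(612,460),.138);print('bail',a,b,np.linalg.norm(a-b),(a+b)/2,np.degrees(np.arctan2(*(b-a)[1::-1])))
a=at_z('top',TJ(492,130),.138);b=at_z('top',TJ(615,153),.138);print('bail',a,b,np.linalg.norm(a-b),(a+b)/2,np.degrees(np.arctan2(*(b-a)[1::-1])))
print('grip top',at_z('scene',SJ(532,365),.227),at_z('top',TJ(592,115),.227))
print(camera_model('wrist'))
```

```text
plate [[ 0.755  0.009]
 [ 0.715 -0.143]
 [ 0.573 -0.107]
 [ 0.613  0.044]] [ 0.66388201 -0.04921085] sides [np.float64(0.156), np.float64(0.147), np.float64(0.156), np.float64(0.147)]
-13.926027681151485
-14.099900015856546
75.26332996980666
75.12130765615174
kink [ 0.53811209 -0.011041    0.25      ] top px [272.66627544 222.6626338 ] tip [ 0.5088258  -0.00271697  0.268     ]
rod at column [ 0.62389918 -0.03190405  0.266     ] [ 0.6414913  -0.03936443  0.266     ]
bail [ 0.48963465 -0.39259802  0.138     ] [ 0.51422468 -0.31096642  0.138     ] 0.08525483925370816 [ 0.50192966 -0.35178222  0.138     ] 73.23602920318726
bail [ 0.50826557 -0.31180754  0.138     ] [ 0.49107318 -0.39603933  0.138     ] 0.08596844066365728 [ 0.49966937 -0.35392344  0.138     ] -101.53607179048353
grip top [ 0.49889458 -0.35097858  0.227     ] [ 0.50739756 -0.3592641   0.227     ]
{'camera_matrix': array([[377.5356448 ,   0.        , 278.56449886],
       [  0.        , 377.5356448 , 211.81696843],
       [  0.        ,   0.        ,   1.        ]]), 'k1': -0.05879724666516443, 'pose': array([[ 2.74657211e-01,  9.27850388e-01,  2.52303536e-01,
         2.40278405e-01],
       [-9.61542101e-01,  2.65156755e-01,  7.16148239e-02,
        -5.82162789e-01],
       [-4.52144743e-04, -2.62270000e-01,  9.64994426e-01,
         3.84601806e-01],
       [ 0.00000000e+00,  0.00000000e+00,  0.00000000e+00,
         1.00000000e+00]])}
```

>>> {"api": "send_rows", "payload": {"moves": [[[0, 0, 0, 2.5, -1.0, -3, 1], [0, 0, 0, 3.8, -1.5, -2, 1], [0, 0, 0, 4.1, -1.55, -1, 1], [0, 0, 0, 4.1, -1.55, -1, 1], [0, 0, 0, 4.1, -1.55, -1, 1]]]}}

```text
time_s: 1.0
position: [0.3318, -0.4801, 0.3032]
tcp_rot: [[0.962, 0.274, 0.0], [0.274, -0.962, -0.0], [0.0, 0.001, -1.0]]
force: [1.4, -1.3, -0.2]
opening: 0.999
```

>>> {"api": "send_rows", "payload": {"moves": [[[0, 0, 0, 4.1, -1.55, 0, 1], [0, 0, 0, 4.1, -1.55, 0, 1], [0, 0, 0, 4.1, -1.55, 0, 1], [0, 0, 0, 4.0, -1.55, 0, 1], [0, 0, 0, 3.5, -1.4, 0, 1]]]}}

```text
time_s: 1.5
position: [0.5018, -0.3523, 0.3027]
tcp_rot: [[0.961, 0.275, 0.0], [0.275, -0.961, -0.0], [0.0, 0.0, -1.0]]
force: [0.4, -0.4, 0.9]
opening: 1.0
```

>>> {"api": "send_rows", "payload": {"moves": [[[0, 0, 7.75, 0, 0, 0, 1], [0, 0, 7.75, 0, 0, 0, 1], [0, 0, 7.75, 0, 0, 0, 1], [0, 0, 7.75, 0, 0, 0, 1], [0, 0, 0, 0, 0, 0, 1]]]}}

```text
time_s: 2.0
position: [0.5003, -0.3538, 0.3026]
tcp_rot: [[0.966, -0.26, -0.0], [-0.26, -0.966, -0.0], [-0.0, 0.0, -1.0]]
force: [-0.1, 0.9, 1.0]
opening: 0.999
```

Run:
```python
from h import *
im=capture('wrist');m=camera_model('wrist')
cv2.imwrite('pics/w1.png',im)
c=np.array([.5,-.353]);a=np.radians(75);y=np.array([np.cos(a),np.sin(a)])
for n,p,z in[('gripc',c,.227),('s+',c+.041*y,.138),('s-',c-.041*y,.138),('peak',c,.168)]: print(n,proj('wrist',[*p,z],m).round())
```

```text
gripc [276. 223.]
s+ [231. 194.]
s- [323. 194.]
peak [277. 202.]
```

View pics/w1.png

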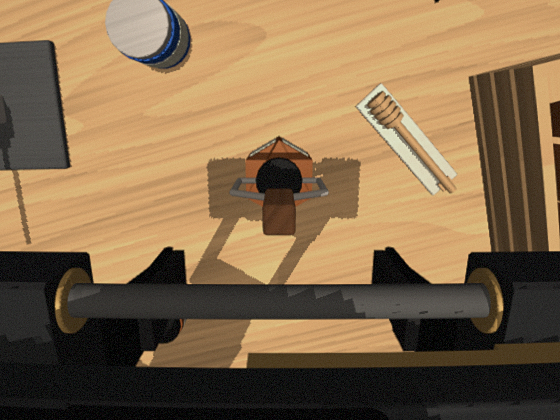

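The wrist view shows the grip at about (279,215) and the bail shoulders level at (234,190) and (324,190). The bail is within 1-2 mm and about 1° of the estimate, so I'll go down and grip.

>>> {"api": "send_rows", "payload": {"moves": [[[0, 0, 0, 0.15, 0.1, 3, 1], [0, 0, 0, 0, 0, 3, 1], [0, 0, 0, 0, 0, 3, 1], [0, 0, 0, 0, 0, 2.2, 1], [0, 0, 0, 0, 0, 0.95, 1]]]}}

```text
time_s: 2.55
position: [0.5003, -0.3542, 0.1786]
tcp_rot: [[0.966, -0.258, -0.003], [-0.258, -0.966, 0.003], [-0.004, -0.002, -1.0]]
force: [-0.5, 0.5, -0.1]
opening: 1.0
```

>>> {"api": "send_rows", "payload": {"moves": [[[0, 0, 0, 0, 0, 0, 0.4], [0, 0, 0, 0, 0, 0, -1], [0, 0, 0, 0, 0, 0, -1], [0, 0, 0, 0, 0, 0, -1], [0, 0, 0, 0, 0, 0, -1]]]}}

```text
time_s: 3.05
position: [0.5018, -0.3555, 0.182]
tcp_rot: [[0.966, -0.26, 0.001], [-0.26, -0.966, -0.001], [0.002, 0.001, -1.0]]
force: [0.1, 0.4, -0.3]
opening: 0.633
```

>>> {"api": "send_rows", "payload": {"moves": [[[0, 0, 0, 0, 0, 0, -1], [0, 0, 0, 0, 0, -0.5, -1], [0, 0, 0, 0, 0, -1, -1], [0, 0, 0, 0, 0, -1.5, -1], [0, 0, 0, 0, 0, -2, -1]]]}}

```text
time_s: 3.55
position: [0.5007, -0.3544, 0.2308]
tcp_rot: [[0.966, -0.26, -0.002], [-0.26, -0.966, 0.002], [-0.003, -0.002, -1.0]]
force: [-0.4, -0.7, -3.7]
opening: 0.25
```

The fingers were still closing when the lift started, so I'm checking where on the grip they hold.

>>> {"api": "send_rows", "payload": {"moves": [[[0, 0, 0, 0, 0, 0, -1], [0, 0, 0, 0, 0, 0, -1], [0, 0, 0, 0, 0, 0, -1], [0, 0, 0, 0, 0, 0, -1], [0, 0, 0, 0, 0, 0, -1]]]}}

```text
time_s: 4.05
position: [0.5011, -0.3548, 0.23]
tcp_rot: [[0.966, -0.26, -0.001], [-0.26, -0.966, 0.001], [-0.002, -0.001, -1.0]]
force: [0.3, 0.5, -4.8]
opening: 0.249
```

Run:
```python
from h import *
s=readout.read_state();print(s['position'],s['force'],s['moment'],s['opening'])
im=capture('scene');cv2.imwrite('pics/s1.png',cv2.resize(im[150:270,80:240],None,fx=4,fy=4,interpolation=cv2.INTER_CUBIC))
for c in('scene',): print(spot_in(c,'hex_jar')[:2] )
# expected scene pixels for lift dz of jar: lid front etc.
for dz in(0,.02,.03,.05): print(dz,[proj('scene',[.501,-.3545,z+dz]).round(1) for z in(0,.088,.165)])
```

```text
[ 0.50105204 -0.35483472  0.22996497] [ 0.32557978  0.45607022 -4.81382625] [0.05319997 0.00189636 0.01059203] 0.24942955060980251
[{'location': [0.5094, -0.3466, 0.0912], 'p': 0.94}]
0 [array([162.3, 234.2]), array([156.7, 217.4]), array([151.3, 201.2])]
0.02 [array([161. , 230.5]), array([155.3, 213.3]), array([149.8, 196.7])]
0.03 [array([160.4, 228.6]), array([154.6, 211.2]), array([149.1, 194.4])]
0.05 [array([159.1, 224.8]), array([153.2, 207. ]), array([147.6, 189.7])]
```

View pics/s1.png

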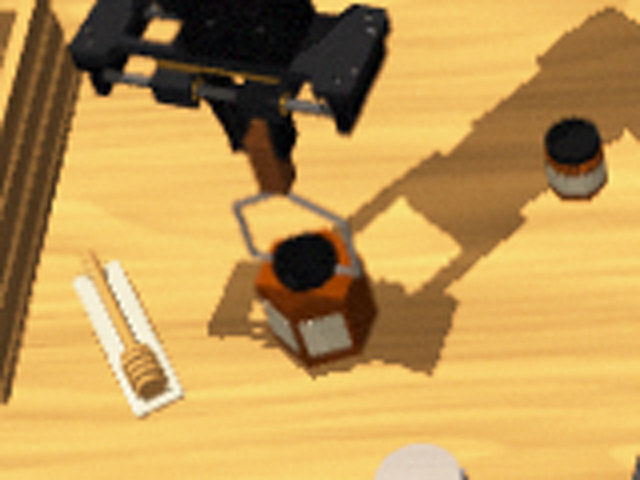

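The jar has risen only about 12 mm, to lid (156,215) and peak (150,199), so the pads hold just the top of the grip. I'll set it back down and regrip at the right height.

>>> {"api": "send_rows", "payload": {"moves": [[[0, 0, 0, 0, 0, 0.4, -1], [0, 0, 0, 0, 0, 0.3, -1], [0, 0, 0, 0, 0, 0.2, -1], [0, 0, 0, 0, 0, 0.1, -1], [0, 0, 0, 0, 0, 0.0, -1]]]}}

```text
time_s: 4.65
position: [0.5014, -0.3551, 0.2208]
tcp_rot: [[0.966, -0.26, -0.0], [-0.26, -0.966, 0.0], [-0.0, -0.0, -1.0]]
force: [-0.1, 1.0, -4.2]
opening: 0.256
```

>>> {"api": "send_rows", "payload": {"moves": [[[0, 0, 0, 0, 0, 0.1, -1], [0, 0, 0, 0, 0, 0.1, -1], [0, 0, 0, 0, 0, 0.1, -1], [0, 0, 0, 0, 0, 0.0, -1], [0, 0, 0, 0, 0, 0.0, -1]]]}}

```text
time_s: 5.15
position: [0.5014, -0.3552, 0.218]
tcp_rot: [[0.966, -0.26, -0.0], [-0.26, -0.966, 0.0], [-0.0, -0.0, -1.0]]
force: [-0.4, -0.1, -3.9]
opening: 0.249
```

>>> {"api": "send_rows", "payload": {"moves": [[[0, 0, 0, 0, 0, 0.1, -1], [0, 0, 0, 0, 0, 0.1, -1], [0, 0, 0, 0, 0, 0.1, -1], [0, 0, 0, 0, 0, 0.0, -1], [0, 0, 0, 0, 0, 0.0, -1]]]}}

```text
time_s: 5.65
position: [0.5014, -0.3552, 0.215]
tcp_rot: [[0.966, -0.26, -0.0], [-0.26, -0.966, 0.0], [-0.0, -0.0, -1.0]]
force: [0.5, 0.2, -4.1]
opening: 0.251
```

>>> {"api": "send_rows", "payload": {"moves": [[[0, 0, 0, 0, 0, 0.1, -1], [0, 0, 0, 0, 0, 0.1, -1], [0, 0, 0, 0, 0, 0.1, -1], [0, 0, 0, 0, 0, 0.1, -1], [0, 0, 0, 0, 0, 0.0, -1]]]}}

```text
time_s: 6.15
position: [0.5023, -0.3556, 0.2137]
tcp_rot: [[0.966, -0.26, 0.003], [-0.26, -0.966, -0.002], [0.003, 0.001, -1.0]]
force: [-1.0, 3.2, 7.1]
opening: 0.249
```

Touchdown. I'll open, go down, close fully and wait.

>>> {"api": "send_rows", "payload": {"moves": [[[0, 0, 0, 0, 0, -0.1, 0.6], [0, 0, 0, 0, 0, 0, 0.6], [0, 0, 0, 0, 0, 0, 0.6], [0, 0, 0, 0, 0, 0, 0.6], [0, 0, 0, 0, 0, 0, 0.6]]]}}

```text
time_s: 6.65
position: [0.5014, -0.3552, 0.2118]
tcp_rot: [[0.966, -0.26, -0.0], [-0.26, -0.966, 0.0], [-0.0, -0.0, -1.0]]
force: [0.6, -0.9, -0.3]
opening: 0.622
```

Run:
```python
from h import *
s=readout.read_state();print(s['position'],s['force'],s['opening'])
im=capture('scene');cv2.imwrite('pics/s2.png',cv2.resize(im[150:270,80:240],None,fx=4,fy=4,interpolation=cv2.INTER_CUBIC))
print(spot_in('scene','hex_jar')[:2] )
```

```text
[ 0.50137755 -0.3552302   0.21179532] [ 0.62610863 -0.87922082 -0.32448806] 0.6220901955929372
[{'location': [0.5133, -0.3459, 0.0767], 'p': 0.84}]
```

View pics/s2.png

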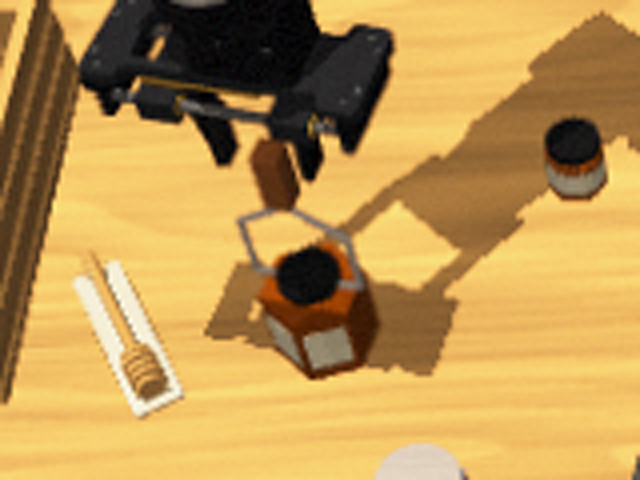

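The jar stands upright where it was: the shoulders at (140,204) and (168,211) are unchanged, and the grip is centred between the fingers.

>>> {"api": "send_rows", "payload": {"moves": [[[0, 0, 0, 0, 0, 1.2, 0.6], [0, 0, 0, 0, 0, 1.2, 0.6], [0, 0, 0, 0, 0, 0.6, 0.6], [0, 0, 0, 0, 0, 0.1, -1], [0, 0, 0, 0, 0, 0, -1]]]}}

```text
time_s: 7.25
position: [0.5013, -0.3551, 0.1804]
tcp_rot: [[0.966, -0.26, -0.001], [-0.26, -0.966, 0.001], [-0.001, -0.001, -1.0]]
force: [0.7, -0.5, 0.7]
opening: 0.692
```

>>> {"api": "send_rows", "payload": {"moves": [[[0, 0, 0, 0, 0, 0, -1], [0, 0, 0, 0, 0, 0, -1], [0, 0, 0, 0, 0, 0, -1], [0, 0, 0, 0, 0, 0, -1], [0, 0, 0, 0, 0, 0, -1]]]}}

```text
time_s: 7.75
position: [0.5015, -0.3552, 0.1813]
tcp_rot: [[0.966, -0.26, 0.0], [-0.26, -0.966, -0.0], [0.0, -0.0, -1.0]]
force: [0.7, 1.7, -2.7]
opening: 0.251
```

>>> {"api": "send_rows", "payload": {"moves": [[[0, 0, 0, 0, 0, 0, -1], [0, 0, 0, 0, 0, 0, -1], [0, 0, 0, 0, 0, 0, -1], [0, 0, 0, 0, 0, 0, -1], [0, 0, 0, 0, 0, 0, -1]]]}}

```text
time_s: 8.25
position: [0.5015, -0.3552, 0.1812]
tcp_rot: [[0.966, -0.26, 0.0], [-0.26, -0.966, -0.0], [0.0, 0.0, -1.0]]
force: [-0.4, 0.4, 2.4]
opening: 0.251
```

>>> {"api": "send_rows", "payload": {"moves": [[[0, 0, 0, 0, 0, -0.4, -1], [0, 0, 0, 0, 0, -0.8, -1], [0, 0, 0, 0, 0, -1.2, -1], [0, 0, 0, 0, 0, -1.4, -1], [0, 0, 0, 0, 0, -1.6, -1]]]}}

```text
time_s: 8.75
position: [0.5012, -0.355, 0.2358]
tcp_rot: [[0.966, -0.26, -0.001], [-0.26, -0.966, 0.001], [-0.001, -0.0, -1.0]]
force: [-0.1, -0.1, -4.4]
opening: 0.25
```

>>> {"api": "send_rows", "payload": {"moves": [[[0, 0, 0, 0, 0, -1.6, -1], [0, 0, 0, -0.3, -0.5, -1.6, -1], [0, 0, 0, -0.5, -1.0, -1.6, -1], [0, 0, 0, -0.7, -1.5, -1.4, -1], [0, 0, 0, -0.8, -1.8, -0.7, -1]]]}}

```text
time_s: 9.25
position: [0.4918, -0.3019, 0.3059]
tcp_rot: [[0.965, -0.261, 0.002], [-0.261, -0.965, -0.001], [0.002, 0.001, -1.0]]
force: [0.2, 1.1, -3.7]
opening: 0.252
```

>>> {"api": "send_rows", "payload": {"moves": [[[0, 0, 0, -0.8, -2, 0, -1], [0, 0, 0, -0.8, -2, 0, -1], [0, 0, 0, -0.9, -2, 0, -1], [0, 0, 0, -0.9, -2, 0, -1], [0, 0, 0, -0.9, -2, 0, -1]]]}}

```text
time_s: 9.75
position: [0.4754, -0.1927, 0.3038]
tcp_rot: [[0.966, -0.26, -0.001], [-0.26, -0.966, 0.001], [-0.001, -0.001, -1.0]]
force: [0.2, 0.2, -4.9]
opening: 0.249
```

>>> {"api": "send_rows", "payload": {"moves": [[[0, 0, 0, -0.9, -2, 0, -1], [0, 0, 0, -0.9, -2, 0, -1], [0, 0, 0, -0.9, -2, 0, -1], [0, 0, 0, -0.9, -2, 0, -1], [0, 0, 0, -0.9, -2, 0, -1]]]}}

```text
time_s: 10.25
position: [0.4577, -0.0847, 0.3039]
tcp_rot: [[0.966, -0.26, -0.001], [-0.26, -0.966, 0.001], [-0.001, -0.0, -1.0]]
force: [0.7, -0.9, -3.9]
opening: 0.249
```

>>> {"api": "send_rows", "payload": {"moves": [[[0, 0, 0, -0.9, -1.9, 0, -1], [0, 0, 0, -0.9, -1.8, 0, -1], [0, 0, 0, -0.6, -1.6, 0, -1], [0, 0, 0, -0.4, -1.2, 0, -1], [0, 0, 0, -0.2, -0.8, 0, -1]]]}}

```text
time_s: 10.75
position: [0.4481, -0.007, 0.304]
tcp_rot: [[0.966, -0.259, -0.0], [-0.259, -0.966, 0.0], [-0.0, -0.0, -1.0]]
force: [0.5, 0.1, -4.8]
opening: 0.251
```

>>> {"api": "send_rows", "payload": {"moves": [[[0, 0, 0, 0, -0.8, 0, -1], [0, 0, 0, 0, -0.7, 0, -1], [0, 0, 0, 0, -0.4, 0, -1], [0, 0, 0, 0, 0, 0, -1], [0, 0, 0, 0, 0, 0, -1]]]}}

```text
time_s: 11.25
position: [0.4539, 0.0094, 0.3039]
tcp_rot: [[0.966, -0.26, -0.0], [-0.26, -0.966, -0.0], [-0.0, 0.0, -1.0]]
force: [-0.0, -0.2, -4.9]
opening: 0.251
```

Now look at the hook from the scene and wrist cameras.

Run:
```python
from h import *
s=capture('scene');w=capture('wrist');mw=camera_model('wrist');t=capture('top')
c=lambda im,x,y,a,b,k:cv2.resize(im[y:y+b,x:x+a],(a*k,b*k),interpolation=cv2.INTER_CUBIC)
a=c(s,220,110,100,150,4)
b=w[:300,140:540][:, :400]
out=np.zeros((600,800,3),np.uint8);out[:,:400]=a;out[:300,400:]=b;out[300:,400:]=c(t,230,170,100,75,4)
cv2.imwrite('pics/m1.png',out)
S=np.array([.538,-.011]);u=np.array([np.cos(np.radians(-14.5)),np.sin(np.radians(-14.5))])
for n,d,z in(('seat',0,.25),('tip',-.031,.27),('col',.113,.268)):
    P=[*(S+d*u),z];q=proj('scene',P);r=proj('wrist',P,mw);v=proj('top',P)
    print(n,'scene crop',(q-[220,110])*4,'wrist crop',r-[140,0]+[400,0],'top crop',(v-[230,170])*4+[400,300])
p=readout.read_state()['position'];q=proj('scene',[p[0],p[1],p[2]-.016]);print('peak',(q-[220,110])*4, proj('wrist',[p[0],p[1],p[2]-.016],mw)+[260,0])
```

```text
seat scene crop [217.05087482 304.86761601] wrist crop [533.02213619  81.76778675] top crop [570.60260574 510.82663139]
tip scene crop [226.17654545 250.0497346 ] wrist crop [533.27613275 142.05772543] top crop [558.34379259 554.35554262]
col scene crop [183.18434539 424.02737739] wrist crop [ 529.24520784 -177.62998728] top crop [612.76323182 335.20312098]
peak [239.79441745 171.36019581] [536.96142045 256.49616957]
```

View pics/m1.png

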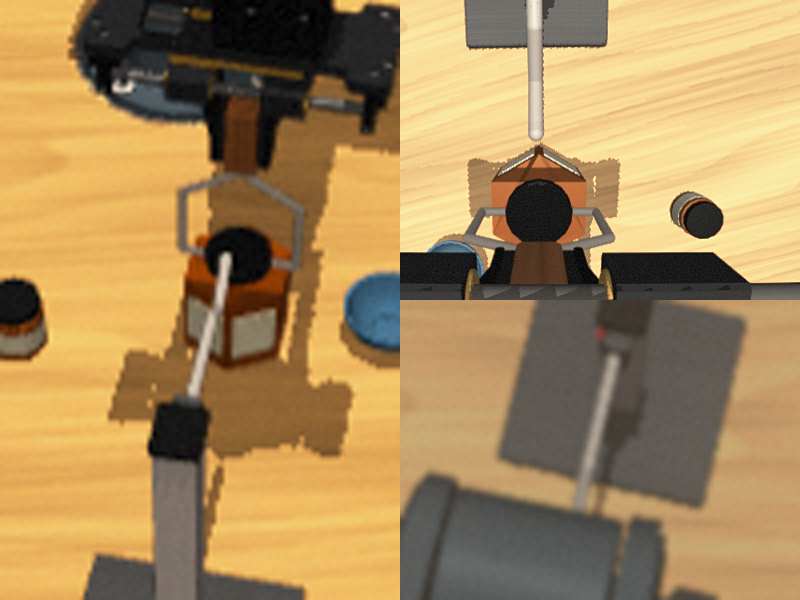

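Both views agree with the estimate to about 2 mm: tip at scene-crop (226,255) and wrist-crop (535,138). The rod runs straight along tool x. Now I'll bring the bail over the tip.

>>> {"api": "send_rows", "payload": {"moves": [[[0, 0, 0, 0.4, -0.1, 0, -1], [0, 0, 0, 0.8, 0, 0, -1], [0, 0, 0, 1.0, 0, 0, -1], [0, 0, 0, 1.1, 0, 0, -1], [0, 0, 0, 1.1, 0, 0, -1]]]}}

```text
time_s: 11.9
position: [0.4979, -0.0011, 0.304]
tcp_rot: [[0.966, -0.26, 0.001], [-0.26, -0.966, -0.0], [0.001, -0.0, -1.0]]
force: [0.8, 0.2, -4.5]
opening: 0.251
```

>>> {"api": "send_rows", "payload": {"moves": [[[0, 0, 0, 1.1, 0, 0, -1], [0, 0, 0, 1.1, 0, 0, -1], [0, 0, 0, 1.0, 0, 0, -1], [0, 0, 0, 0.7, 0, 0, -1], [0, 0, 0, 0.4, 0, 0, -1]]]}}

```text
time_s: 12.4
position: [0.5388, -0.0122, 0.3039]
tcp_rot: [[0.966, -0.26, -0.0], [-0.26, -0.966, -0.0], [-0.0, 0.0, -1.0]]
force: [-0.3, 0.2, -4.3]
opening: 0.252
```

>>> {"api": "send_rows", "payload": {"moves": [[[0, 0, 0, 0, 0, 0, -1], [0, 0, 0, 0, 0, 0, -1], [0, 0, 0, 0, 0, 0.3, -1], [0, 0, 0, 0, 0, 0.4, -1], [0, 0, 0, 0, 0, 0.3, -1]]]}}

```text
time_s: 12.9
position: [0.5375, -0.0118, 0.2936]
tcp_rot: [[0.966, -0.26, -0.001], [-0.26, -0.966, 0.0], [-0.001, 0.0, -1.0]]
force: [-0.1, 0.2, -4.5]
opening: 0.255
```

Run:
```python
from h import *
s=capture('scene');w=capture('wrist');mw=camera_model('wrist')
p=readout.read_state();print(p['position'],p['force'])
c=lambda im,x,y,a,b,k:cv2.resize(im[y:y+b,x:x+a],(a*k,b*k),interpolation=cv2.INTER_CUBIC)
out=np.zeros((600,800,3),np.uint8);out[:,:400]=c(s,220,110,100,150,4);out[:300,400:]=w[:300,140:540]
cv2.imwrite('pics/m2.png',out)
p=p['position'];X=[p[0],p[1],p[2]-.016];S=[.538,-.011,.25]
print('peak',(proj('scene',X)-[220,110])*4,proj('wrist',X,mw)+[260,0],'seat',(proj('scene',S)-[220,110])*4,proj('wrist',S,mw)+[260,0])
```

```text
[ 0.53738644 -0.0117476   0.29334157] [-0.17947676  0.56627729 -3.46959528]
peak [216.4061454  276.70633558] [536.99274504 256.38280843] seat [217.05087482 304.86761601] [535.6792396  237.77144536]
```

View pics/m2.png

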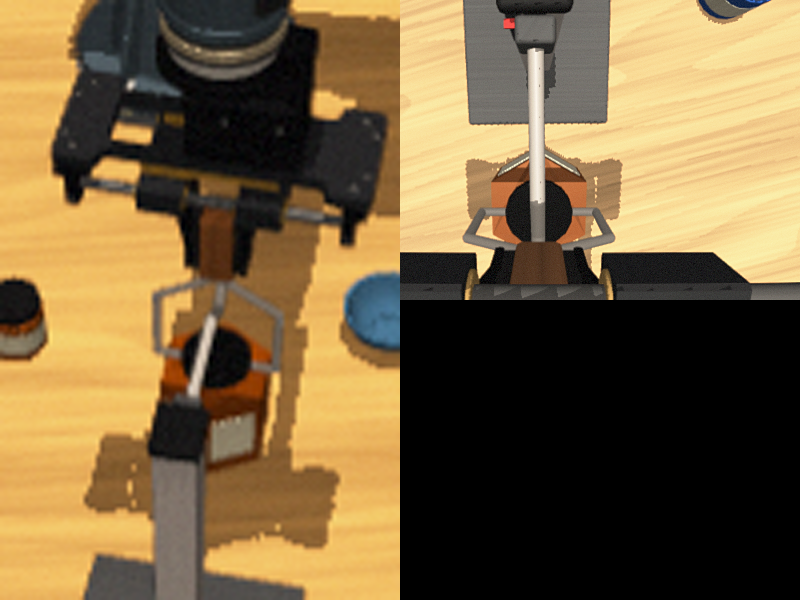

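The hook runs through under the peak, laterally centred. Now I'll ease it down.

>>> {"api": "send_rows", "payload": {"moves": [[[0, 0, 0, 0, 0, 0.4, -1], [0, 0, 0, 0, 0, 0.4, -1], [0, 0, 0, 0, 0, 0.4, -1], [0, 0, 0, 0, 0, 0.3, -1], [0, 0, 0, 0, 0, 0.2, -1]]]}}

```text
time_s: 13.5
position: [0.5379, -0.0119, 0.2766]
tcp_rot: [[0.966, -0.26, -0.001], [-0.26, -0.966, 0.0], [-0.001, 0.0, -1.0]]
force: [-0.0, 0.5, -4.4]
opening: 0.252
```

>>> {"api": "send_rows", "payload": {"moves": [[[0, 0, 0, 0, 0, 0.2, -1], [0, 0, 0, 0, 0, 0.2, -1], [0, 0, 0, 0, 0, 0.2, -1], [0, 0, 0, 0, 0, 0.2, -1], [0, 0, 0, 0, 0, 0.2, -1]]]}}

```text
time_s: 14.0
position: [0.5381, -0.0118, 0.2671]
tcp_rot: [[0.966, -0.26, 0.0], [-0.26, -0.966, 0.0], [0.0, -0.0, -1.0]]
force: [0.1, 0.5, -3.2]
opening: 0.252
```

>>> {"api": "send_rows", "payload": {"moves": [[[0, 0, 0, 0, 0, 0.2, -1], [0, 0, 0, 0, 0, 0.2, -1], [0, 0, 0, 0, 0, 0.2, -1], [0, 0, 0, 0, 0, 0.2, -1], [0, 0, 0, 0, 0, 0.2, -1]]]}}

```text
time_s: 14.5
position: [0.5381, -0.0118, 0.2571]
tcp_rot: [[0.966, -0.26, 0.0], [-0.26, -0.966, 0.0], [0.0, -0.0, -1.0]]
force: [-0.2, 0.8, -1.6]
opening: 0.253
```

>>> {"api": "send_rows", "payload": {"moves": [[[0, 0, 0, 0, 0, 0.2, -1], [0, 0, 0, 0, 0, 0.2, -1], [0, 0, 0, 0, 0, 0.2, -1], [0, 0, 0, 0, 0, 0.2, -1], [0, 0, 0, 0, 0, 0.2, -1]]]}}

```text
time_s: 15.0
position: [0.5381, -0.0119, 0.2471]
tcp_rot: [[0.966, -0.26, 0.0], [-0.26, -0.966, 0.0], [0.0, -0.0, -1.0]]
force: [-0.2, 0.8, 0.5]
opening: 0.248
```

>>> {"api": "send_rows", "payload": {"moves": [[[0, 0, 0, 0, 0, 0, -1], [0, 0, 0, 0, 0, 0, -1], [0, 0, 0, 0, 0, 0, -1], [0, 0, 0, 0, 0, 0, -1], [0, 0, 0, 0, 0, 0, -1]]]}}

```text
time_s: 15.5
position: [0.5379, -0.0118, 0.2471]
tcp_rot: [[0.966, -0.26, -0.0], [-0.26, -0.966, 0.0], [-0.0, -0.0, -1.0]]
force: [-2.0, 2.0, 0.4]
opening: 0.251
```

Run:
```python
from rig import *
import numpy as np
f=[]
for _ in range(8): capture('scene');f.append(readout.read_state()['force'])
print(np.mean(f,0),np.std(f,0),readout.read_state()['position'])
```

```text
[-1.12125958  2.00512759  0.03382683] [0.5018137  0.31505795 0.40899079] [ 0.53794423 -0.01180597  0.2470033 ]
```

>>> {"api": "send_rows", "payload": {"moves": [[[0, 0, 0, -0.05, -0.05, 0, -1], [0, 0, 0, -0.05, -0.05, 0, -1], [0, 0, 0, 0, 0, 0, -1], [0, 0, 0, 0, 0, 0, -1], [0, 0, 0, 0, 0, 0, -1]]]}}

```text
time_s: 16.4
position: [0.5378, -0.0113, 0.2472]
tcp_rot: [[0.966, -0.26, 0.001], [-0.26, -0.966, -0.001], [0.001, 0.001, -1.0]]
force: [-0.2, -1.1, -0.1]
opening: 0.25
```

Run:
```python
from rig import *
import numpy as np
f=[]
for _ in range(8): capture('scene');f.append(readout.read_state()['force'])
print(np.mean(f,0),np.std(f,0),readout.read_state()['position'])
```

```text
[ 0.5606366  -2.09288499  0.29353219] [0.53342615 0.45776308 0.7032874 ] [ 0.53770338 -0.01114734  0.24717038]
```

>>> {"api": "send_rows", "payload": {"moves": [[[0, 0, 0, 0.04, 0.05, 0, -1], [0, 0, 0, 0, 0, 0, -1], [0, 0, 0, 0, 0, 0, -1], [0, 0, 0, 0, 0, 0, 0.7], [0, 0, 0, 0, 0, 0, 0.7]]]}}

```text
time_s: 17.3
position: [0.5371, -0.0106, 0.2469]
tcp_rot: [[0.966, -0.26, -0.001], [-0.26, -0.966, 0.001], [-0.001, -0.001, -1.0]]
force: [-0.2, -0.1, 0.6]
opening: 0.36
```

>>> {"api": "send_rows", "payload": {"moves": [[[0, 0, 0, 0, 0, 0, 0.7], [0, 0, 0, 0, 0, 0, 0.7], [0, 0, 0, 0, 0, 0, 0.7], [0, 0, 0, 0, 0, 0, 0.7], [0, 0, 0, 0, 0, 0, 0.7]]]}}

```text
time_s: 17.8
position: [0.5376, -0.0112, 0.247]
tcp_rot: [[0.966, -0.26, -0.0], [-0.26, -0.966, 0.0], [-0.0, -0.0, -1.0]]
force: [-0.3, -0.7, -0.5]
opening: 0.792
```

Run:
```python
from h import *
s=capture('scene');w=capture('wrist')
print(readout.read_state()['force'],readout.read_state()['opening'])
c=lambda im,x,y,a,b,k:cv2.resize(im[y:y+b,x:x+a],(a*k,b*k),interpolation=cv2.INTER_CUBIC)
out=np.zeros((600,800,3),np.uint8);out[:,:400]=c(s,220,110,100,150,4);out[:300,400:]=w[:300,140:540]
cv2.imwrite('pics/m3.png',out)
```

```text
[ 0.30374725  0.46337707 -0.99928332] 0.8302073057802959
```

View pics/m3.png

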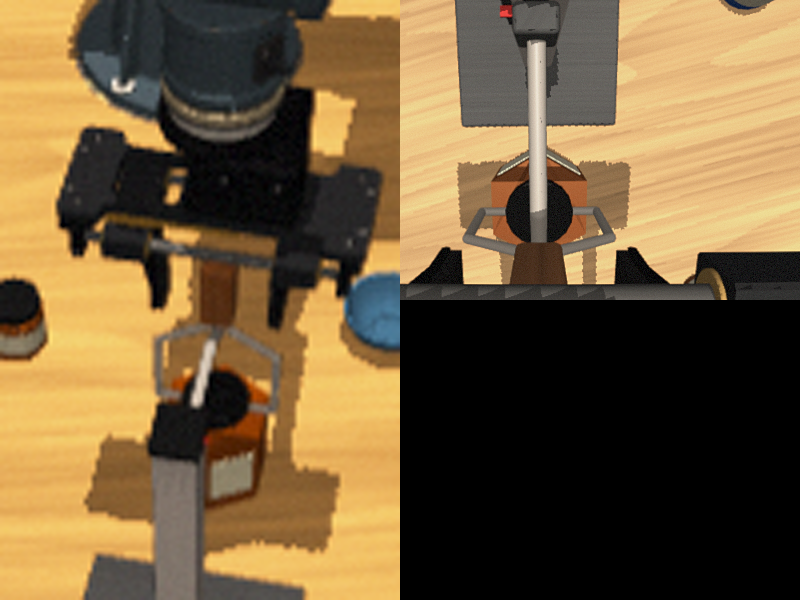

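The jar hangs free and upright, with the grip centred between the open fingers and the peak in the dip (scene-crop (217,325)). I'll raise the gripper straight up, then back it off.

>>> {"api": "send_rows", "payload": {"moves": [[[0, 0, 0, 0, 0, -0.5, 0.7], [0, 0, 0, 0, 0, -1.5, 0.7], [0, 0, 0, 0, 0, -2, 0.7], [0, 0, 0, 0, 0, -3, 0.7], [0, 0, 0, 0, 0, -3, 0.7]]]}}

```text
time_s: 18.4
position: [0.5373, -0.0112, 0.3481]
tcp_rot: [[0.966, -0.26, -0.001], [-0.26, -0.966, 0.0], [-0.001, -0.0, -1.0]]
force: [1.1, -0.1, 0.3]
opening: 0.849
```

>>> {"api": "send_rows", "payload": {"moves": [[[0, 0, 0, 0, 0, -3, 0.7], [0, 0, 0, -2, 0, -2, 0.7], [0, 0, 0, -3, 0, 0, 0.7], [0, 0, 0, -3, 0, 0, 0.7], [0, 0, 0, -2, 0, 0, 0.7]]]}}

```text
time_s: 18.9
position: [0.4391, 0.0153, 0.3976]
tcp_rot: [[0.966, -0.26, 0.0], [-0.26, -0.966, 0.0], [0.0, -0.0, -1.0]]
force: [-0.4, 0.5, -0.9]
opening: 0.851
```

>>> {"api": "send_rows", "payload": {"moves": [[[0, 0, 0, 0, 0, 0, 0.7], [0, 0, 0, 0, 0, 0, 0.7], [0, 0, 0, 0, 0, 0, 0.7], [0, 0, 0, 0, 0, 0, 0.7], [0, 0, 0, 0, 0, 0, 0.7]]]}}

```text
time_s: 19.4
position: [0.4417, 0.0145, 0.3968]
tcp_rot: [[0.965, -0.26, -0.0], [-0.26, -0.965, 0.0], [-0.0, -0.0, -1.0]]
force: [0.5, 0.5, 0.4]
opening: 0.85
```

>>> {"api": "send_rows", "payload": {"moves": [[[0, 0, 0, 0, 0, 0, 0.7], [0, 0, 0, 0, 0, 0, 0.7], [0, 0, 0, 0, 0, 0, 0.7], [0, 0, 0, 0, 0, 0, 0.7], [0, 0, 0, 0, 0, 0, 0.7]]]}}

```text
time_s: 19.9
position: [0.441, 0.0148, 0.3971]
tcp_rot: [[0.966, -0.26, 0.0], [-0.26, -0.966, -0.0], [0.0, -0.0, -1.0]]
force: [0.1, 0.2, -0.5]
opening: 0.853
```

>>> {"api": "send_rows", "payload": {"moves": [[[0, 0, 0, 0, 0, 0, 0.7], [0, 0, 0, 0, 0, 0, 0.7], [0, 0, 0, 0, 0, 0, 0.7], [0, 0, 0, 0, 0, 0, 0.7], [0, 0, 0, 0, 0, 0, 0.7]]]}}

```text
time_s: 20.4
position: [0.441, 0.0148, 0.3971]
tcp_rot: [[0.966, -0.26, 0.0], [-0.26, -0.966, 0.0], [0.0, -0.0, -1.0]]
force: [-0.7, 0.0, 0.3]
opening: 0.858
```

>>> {"api": "send_rows", "payload": {"moves": [[[0, 0, 0, 0, 0, 0, 0.7], [0, 0, 0, 0, 0, 0, 0.7], [0, 0, 0, 0, 0, 0, 0.7], [0, 0, 0, 0, 0, 0, 0.7], [0, 0, 0, 0, 0, 0, 0.7]]]}}

```text
time_s: 20.9
position: [0.441, 0.0148, 0.397]
tcp_rot: [[0.966, -0.26, -0.0], [-0.26, -0.966, 0.0], [-0.0, -0.0, -1.0]]
force: [-0.1, 0.2, 0.6]
opening: 0.849
```

Run:
```python
from h import *
prev=None
for k in range(24):
    im=capture('scene')
    g=cv2.cvtColor(im,cv2.COLOR_BGR2GRAY)[160:260,240:310].astype(np.float32)
    if prev is not None: print(round(float(np.abs(g-prev).mean()),2),np.round(cv2.phaseCorrelate(prev,g)[0],3),end=' ')
    else: first=g
    prev=g
print('\n',spot_in('scene','hex_jar')[:1],spot_in('scene','round_jar')[:1],readout.read_state()['time_s'])
cv2.imwrite('pics/f.png',cv2.resize(im[100:270,200:400],None,fx=4,fy=4,interpolation=cv2.INTER_CUBIC)[:600])
```

```text
1.67 [-0.011  0.015] 1.65 [-0.001 -0.037] 1.66 [0.007 0.025] 1.67 [-0.013 -0.013] 1.67 [-0.031  0.007] 1.67 [-0.014  0.005] 1.68 [0.019 0.019] 1.69 [-0.037 -0.011] 1.64 [ 0.05 -0.03] 1.65 [-0.043  0.017] 1.67 [0.017 0.018] 1.66 [ 0.002 -0.005] 1.67 [-0.023  0.014] 1.68 [-0.008  0.016] 1.64 [0.052 0.011] 1.66 [-0.054 -0.057] 1.66 [ 0.003 -0.007] 1.68 [ 0.03  -0.006] 1.65 [0.    0.019] 1.64 [-0.004  0.032] 1.66 [-0.012 -0.036] 1.66 [-0.013  0.028] 1.67 [ 0.014 -0.03 ] 
 [{'location': [0.5484, -0.0009, 0.1616], 'p': 0.61}] [{'location': [0.5138, 0.2957, 0.123], 'p': 0.72}] 22.2
```

View pics/f.png

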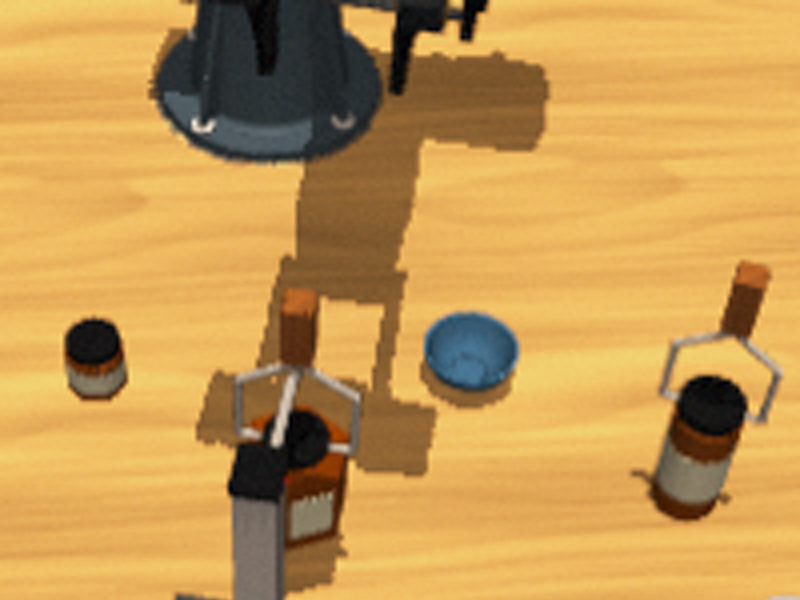

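The jar hangs still and upright in the dip (peak at about (298,368)), the arm is clear, and the round jar hasn't moved. Handing in.

Run:
```python
from h import *
for z in(.25,.235,.23,.225,.22): print(z,(proj('scene',[.5376,-.0112,z+.003])-[200,100])*4)
bot.hand_in()
```

```text
0.25 [296.76805206 341.44976923]
0.235 [296.46417842 356.1688807 ]
0.23 [296.36427826 361.00982773]
0.225 [296.26506263 365.81856235]
0.22 [296.16652506 370.59537924]
the job is handed in; nothing more can be done
```

The six-sided jar is hanging from the scale's hook by the peak of its bail, free and upright. I handed the job in at about 22 s of the 51 s allowed; handing in gave no verdict.

- **Regrip:** I started the first lift before the fingers had fully closed, so the pads caught only the top of the wooden grip. I set the jar back down after about 15 mm of lift, below the 40 mm of step 1. I then regripped at 200 mm and lifted again.
- **Hanging:** I brought the bail over the hook tip and lowered it until the wrist force was near zero, then opened the fingers and backed the arm off.
- **Sink:** The arm was at a height giving 22 mm when the forces balanced. The last picture puts the hook about 22–28 mm down, well past the 15 mm needed and far from the 57 mm limit.
- **Settled:** Over the last 1.2 s of pictures, frame-to-frame movement around the jar was no more than about 0.06 px, which is noise level.
- **Round jar:** It was found within about 2 mm of its starting position.
- **Disagreement:** Small sideways forces of about 2 N changed sign as I adjusted by about a millimetre before letting go. I split the difference, and they were near zero at release.

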